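Feed a board into the guarded tester and lower the probe lever

TASK

Use the orange push stick, never the gripper itself, to push the green circuit board on its carrier along the tester's bed and under the yellow-lipped guard until it is fully home against the end stop. Lay the stick back flat on the blue mat, and lower the red-knobbed lever on the tester's head all the way, so that the probes sit on the board. Leave everything else on the bench as it is.

Things in the scene. Friction and masses are not known exactly. Their poses are not given: they have to be found in the camera images.
- tester: White board tester fixed to the table, 190 x 330 mm, bed surface 20 mm above the table. Origin: at table height, under the middle of the feed channel. +z up, +y the feed direction, x across. The straight open channel, 76 mm between guides that stand 8 mm above the bed, runs from y=-0.16 to the guard at y=0. End stop face at y=0.140.
- guard_lip (a point): Middle of the yellow lip's lower edge at the mouth of the guard, tester (0, 0, 0.048). The guard is a clear tunnel from here to tester y=0.150; it is open 28 mm high above the bed and 76 mm wide, and its lip's top is 60 mm above the table.
- head_top (a point): Centre of the top of the white head over the tunnel, tester (-0.040, 0.090, 0.145); head 120 (x) x 60 (y) mm, on a column on the tester's -x side. The black probe foot under it hangs at least 20 mm above the bed while the lever is up and comes down inside the tunnel as the lever is lowered.
- lever (a joint): Angle of the lever in rad: 0 fully raised (arm 45 degrees above level, pointing to tester +y), 1.10 fully lowered (arm 18 degrees below level, at its stop). It is stiff with friction (about 3 N at the knob) and stays where it is left. It starts near the raised end and turns in the tester's y-z plane.
- lever_knob (a point): Centre of the red ball knob, 26 mm diameter, at the end of the lever's 10 mm thick steel arm, 85 mm from the pivot. Free space around it; it can be pressed down from above.
- lever_pivot (a point): The lever's pivot axis, on the tester's head at tester (0, 0.132, 0.118); the axis is along tester x; orientation as the tester.
- carrier: Green circuit board on an aluminium carrier, 70 mm across (x), 90 mm along the feed (y), 10 mm thick (chips up to 13 mm), about 140 g. Origin: centre of underside. It starts on the bed between the guides, in front of the guard, axes nearly the same as the tester's. Home against the stop its origin is at tester y=0.095, its rear edge 50 mm inside the guard.
- stick: Orange push stick, about 110 g, lying on the mat. Origin: underside, under the middle of the handle block; +x points to the tip. Handle block 70 (x) x 22 (y) x 36 mm (z) centred on the origin; a shaft 18 mm wide and 12 mm high runs on to a black rubber crosspiece 40 mm wide, 12 mm high, whose flat front face is at x=0.165. Undersides are all level.
- mat: Blue bench mat fixed to the table, 400 (x) x 310 (y) x 3 mm. Origin: centre of its underside. The stick's place is the open part of it nearer the robot; jars and a spool stand on a strip 45 mm either side of x=0.125.
- spool: Bystander: green solder spool, 52 mm diameter, 35 mm high, on the mat. Origin: centre of underside.
- flux_jar: Bystander: amber jar, 44 mm diameter, 34 mm high, on the mat. Origin: centre of underside.
- wipe_jar: Bystander: jar with white cap, 48 mm diameter, 50 mm high, on the mat. Origin: centre of underside.
- parts_tray: Bystander: grey divided tray, 100 x 140 x 25 mm. Origin: centre of underside.
- spare_board: Bystander: blue board on a black carrier, 70 x 90 x 10 mm; not the one to test. Origin: centre of underside.
- screwdriver: Bystander: screwdriver lying on the table, 170 mm long.
- screw_cup: Bystander: small steel bowl, 60 mm diameter, 30 mm high. Origin: centre of underside.
Not all that is in view belongs to the job. Of the things that look like the stick, take the one that is farthest to the robot's left at the start.

How it is judged:
By the outcome, as a careful person would: the job done as asked, in the order asked, and still so for the second after the job is handed in, with the robot touching nothing.
It also fails if it takes over 61 s, if anything falls off the work surface, if the arm or the gripper's body presses on something with over 40 N, if the wrist force passes 120 N, or if a joint passes its speed limit or range.

ROBOT

A 6-joint arm with a two-finger parallel gripper is mounted at the origin on the work surface. World frame = base frame: x ahead of the robot, y to its left, z up, the work surface at z = 0. Lengths are in m, angles in rad, forces in N, time in s.
With the tool pointing down it reaches from about 0.35 to 0.875 m from the base axis. Payload 4.2 kg.
Tool frame: the origin (TCP) lies on the centre line of the jaws, within the pads' length; the fingertips stand 8 mm ahead of it and the grasp point (between the pads) lies 11 mm behind it; z points along the fingers, y is the line along which they close (so a half turn about z gives the same grasp; the last joint's range is limited). The gripper opens to 87 mm and grips with 3 to 60 N. Pads are 19 mm wide; open, the fingers measure 117 mm over their backs; the gripper's body (75 mm by 190 mm) begins 51 mm behind the grasp point.
Start: joints at [1.363, 0.385, 0.008, 0, -1.194, -0.259], TCP at [0.281, 0.558, 0.231] pointing down, gripper open.
Joint ranges: [-3.14, 3.14], [-1.21, 2.06], [-1.07, 1.41], [-3.16, 2.05], [-2.99, -0.16], [-3.1, 3.1]. Speed limits (rad/s): [2.79, 2.79, 3.14, 3.14, 3.14, 3.14].

INTERFACE

Orientations are given as a unit quaternion [w, x, y, z].
In Python, from plant import manip gives the robot as it stands. The module is installed in compiled form; this text tells all that it offers.
- The arm moves only by the tool jog_arm, never from a script. Its argument "increments" is a list of rows, each a list of 7 numbers: the opening, from 0 (shut) to 1 (fully open), then the shift along the tool's x, y, z in m, then the turn, a rotation vector about the tool's x, y, z in rad. A call has 1 to 8 rows; each row is the pose to reach, as a shift and turn from the pose commanded when the call began, along the tool's axes at that moment; what a row does not reach only later rows make up. A row lasts 1/12 s, in which the tool goes at most 41.7 mm and 7.16 degrees, less where a joint would pass 70% of its speed; a pose out of reach is approached as far as the arm can. A call with a gripper value outside its range is refused whole. The fingers move at their own pace and stop on an object; "grip_force" is the grip in N (left out, the last holds). Time passes only in rows, so rows that repeat a pose let the fingers close. It gives the time, the measured TCP pose, the force, the opening and the grip force at its end, in the units of the state.
- manip.get_state(): the state, without advancing time (a new reading comes with each control period).
- manip.read_camera(name): name is "scene" or "side" or "wrist"; returns a dict with "frame" (480x640x3 uint8, red, green, blue), "K" (3x3 intrinsics, pixels), "R" (3x3) and "t" (3): a world point X has camera coordinates R X + t; the wrist camera has in their place "T_tool_cam" (4x4, takes a point from camera to tool coordinates, whose origin is the TCP and whose axes are the flange's). Camera axes: x right, y down, z forward; pixel columns grow to the right and rows downward; lengths in m; the calibration is good to about 2 mm. A picture is of the moment at which its call begins: read the wrist's pose just before it. There is no depth.
- manip.hand_in(): hands the job in; it is judged then, once.
The state is a dict: "time": time; "joint_pos": joint angles; "dq": joint speeds; "tau": joint torques, N m; "position": TCP position; "orientation": TCP orientation; "wrist_force": force on the tool from outside, world axes, zero at the start; "torque": the same for the moment, N m; "gripper_width": opening from 0.0 (shut) to 1.0 (fully open); "grip_force": force on a finger pad.
Only numpy, scipy, OpenCV 4.12 (cv2) and the standard library are available. Lean on these libraries where they do the work, as an engineer would, in place of code of your own. Each camera call takes 0.05 s, during which the arm holds its last target. There are 200 camera calls.

## Working session

There is one attempt and no reset: what is moved stays moved. The work goes in short steps, Python scripts to look and compute and a tool call to move; the robot and the scene stay as the last step left them, time stands still between calls to the robot, and variables do not carry over. Pictures are saved under pics/ and viewed, at most 10 in all, crops included, and the job is handed in when it is done.

Besides the shell and the picture viewer there is one more tool, called as a command line: name --pt "numbers of a row" for each row, then --argument value for the rest. jog_arm: Moves the arm, as the interface text tells. Its arguments: {"type":"object","properties":{"increments":{"type":"array","items":{"type":"array","items":{"type":"number"}}},"grip_force":{"type":"number"}},"required":["increments"]}

```bash
mkdir -p pics; cat > h.py <<'E'
import numpy as np, cv2
from plant import manip
from scipy.spatial.transform import Rotation as Ro
def st():
    s=manip.get_state(); q=s['orientation']
    return s,np.array(s['position']),Ro.from_quat([q[1],q[2],q[3],q[0]])
def cam(n):
    s,p,R=st(); c=manip.read_camera(n); K=np.array(c['K'])
    if n=='wrist':
        T=np.array(c['T_tool_cam']); Rw=R.as_matrix()@T[:3,:3]; o=R.as_matrix()@T[:3,3]+p
    else:
        Rw=np.array(c['R']).T; o=-Rw@np.array(c['t'])
    return np.array(c['frame']),K,Rw,o
def ray(c,u,v,z):
    _,K,Rw,o=c; d=Rw@np.linalg.inv(K)@[u,v,1]; return o+d*(z-o[2])/d[2]
def proj(c,X):
    _,K,Rw,o=c; q=K@(Rw.T@(np.array(X)-o)); return q[:2]/q[2]
def save(c,n): cv2.imwrite('pics/'+n,c[0][:,:,::-1])
def togo(X):
    s,p,R=st(); return R.inv().apply(np.array(X)-p)
E
python3 - <<'E'
from h import *
import pickle
cs={n:cam(n) for n in('scene','side','wrist')}
pickle.dump(cs,open('c0.pkl','wb'))
for n in cs: save(cs[n],n+'0.png'); print(n,cs[n][3].round(3),cs[n][2][:,2].round(2))
s,p,R=st(); print(s['time'],p,R.as_matrix().round(3))
E
```

```text
scene [ 1.375 -0.238  1.159] [-0.61  0.1  -0.79]
side [0.356 0.887 1.162] [ 0.16 -0.68 -0.72]
wrist [0.348 0.525 0.384] [-0.24  0.12 -0.96]
0.15 [0.28104269 0.55774286 0.22969938] [[ 0.893 -0.45  -0.001]
 [-0.45  -0.893 -0.002]
 [ 0.     0.002 -1.   ]]
```

View pics/scene0.png

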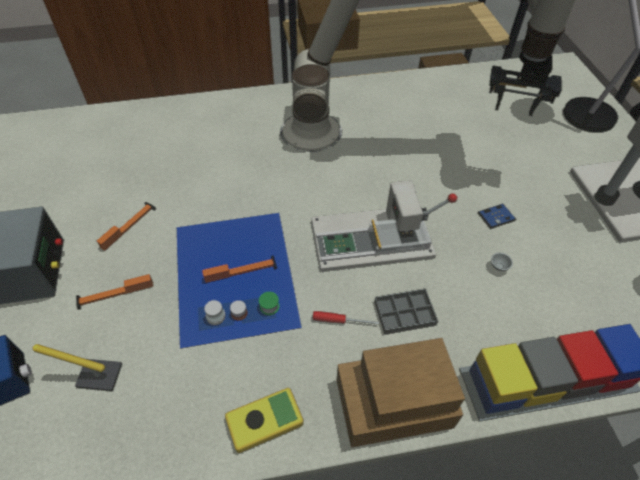

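View pics/side0.png

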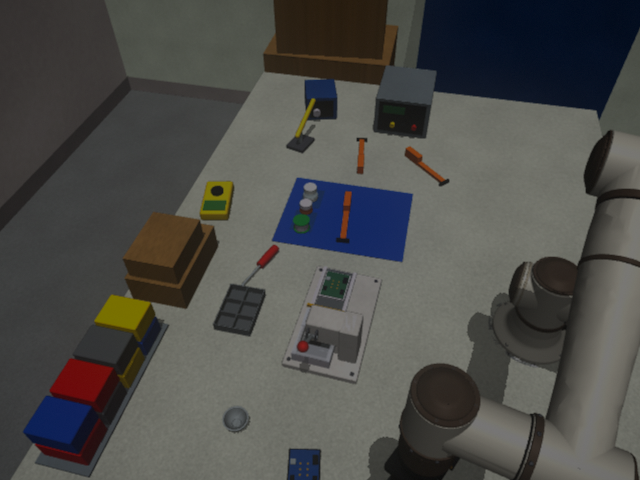

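The scene view shows three stick-like orange tools at scene pixels (127,226), (115,290) and (240,270). Image right is world +y, the robot's left, so the one on the blue mat at (240,270), with its black tip at (275,263), is the one meant. The carrier is at (338,242), the yellow lip at (376,235) and the knob at (452,198). The side view agrees: stick (346,215), carrier (335,285), knob (303,346).

```bash
cat >> h.py <<'E'
def hsv(c): return cv2.cvtColor(c[0],cv2.COLOR_RGB2HSV)
def blobs(c,lo,hi,amin=20):
    m=cv2.inRange(hsv(c),lo,hi); cn,_=cv2.findContours(m,cv2.RETR_EXTERNAL,cv2.CHAIN_APPROX_NONE)
    return sorted([k for k in cn if cv2.contourArea(k)>=amin],key=cv2.contourArea,reverse=True)
E
python3 - <<'E'
from h import *
import pickle
cs=pickle.load(open('c0.pkl','rb'))
for n,roi in(('scene',None),('side',None)):
    c=cs[n]
    for name,lo,hi,z in(('orange',(5,150,80),(17,255,255),.02),('blue',(105,150,50),(125,255,255),.003),('yellow',(20,110,90),(35,255,255),.054),('green',(45,60,30),(90,255,200),.032),('red',(0,150,70),(4,255,255),.18)):
        for k in blobs(c,lo,hi,12)[:7]:
            r=cv2.minAreaRect(k); print(n,name,cv2.contourArea(k),np.round(r[0]),np.round(r[1]),round(r[2]),ray(c,*r[0],z).round(3))
c=cs['scene'];a=cv2.resize(c[0][190:350,60:460],None,fx=2,fy=2,interpolation=2)
b=cv2.resize(cs['side'][0][170:390,270:400],None,fx=2,fy=2,interpolation=2)
im=np.zeros((590,800,3),np.uint8);im[:320,:800]=a
b=cv2.resize(cs['side'][0][175:390,265:415],(188*1,270));im[320:590,:188]=b
w=cs['wrist'][0]; im[320:590,200:560]=cv2.resize(w,(360,270))
save((im,),'crop1.png')
E
```

```text
scene orange 313.0 [114. 290.] [10. 75.] 69 [ 0.568 -0.633  0.02 ]
scene orange 245.0 [238. 268.] [ 8. 69.] 84 [ 0.556 -0.301  0.02 ]
scene orange 219.0 [124. 225.] [ 9. 62.] 56 [ 0.34  -0.618  0.02 ]
scene blue 12656.5 [231. 279.] [117. 120.] 81 [ 0.576 -0.324  0.003]
scene blue 1245.0 [626. 347.] [55. 31.] 60 [0.954 0.628 0.003]
scene blue 353.0 [  6. 359.] [12. 46.] 0 [ 0.715 -0.89   0.003]
scene yellow 2820.0 [263. 420.] [41. 73.] 68 [ 0.992 -0.28   0.054]
scene yellow 1857.5 [509. 369.] [59. 38.] 67 [0.977 0.294 0.054]
scene yellow 456.0 [ 69. 357.] [74.  8.] 18 [ 0.765 -0.716  0.054]
scene yellow 57.5 [547. 396.] [ 5. 36.] 86 [1.05  0.353 0.054]
scene yellow 31.0 [ 54. 264.] [6. 6.] 90 [ 0.478 -0.786  0.054]
scene yellow 23.0 [376. 234.] [25.  2.] 75 [0.532 0.093 0.054]
scene green 515.5 [282. 409.] [30. 19.] 68 [ 0.967 -0.235  0.032]
scene green 353.0 [268. 303.] [22. 19.] 90 [ 0.688 -0.232  0.032]
scene green 300.5 [339. 243.] [17. 28.] 82 [ 0.529 -0.011  0.032]
scene green 166.0 [ 43. 251.] [ 8. 30.] 9 [ 0.408 -0.834  0.032]
scene red 1701.5 [589. 356.] [58. 41.] 69 [1.024 0
[... 836 characters left out ...]
03]
side blue 474.5 [320.  89.] [18. 30.] 88 [ 0.82  -1.056  0.003]
side yellow 1208.0 [122. 312.] [51. 31.] 12 [1.044 0.221 0.054]
side yellow 850.5 [216. 198.] [27. 38.] 10 [ 0.969 -0.252  0.054]
side yellow 126.5 [305. 117.] [ 4. 41.] 24 [ 0.808 -0.755  0.054]
side green 395.0 [335. 284.] [22. 24.] 15 [ 0.531 -0.01   0.032]
side green 243.0 [301. 223.] [18. 16.] 90 [ 0.683 -0.223  0.032]
side green 161.0 [214. 205.] [ 8. 22.] 90 [ 0.974 -0.24   0.032]
side green 131.0 [393. 110.] [21.  7.] 7 [ 0.493 -0.919  0.032]
side red 1601.0 [ 81. 379.] [56. 38.] 13 [0.966 0.472 0.18 ]
side red 140.0 [267. 255.] [ 7. 25.] 43 [0.693 0.054 0.18 ]
side red 69.0 [302. 346.] [9. 9.] 90 [0.54  0.289 0.18 ]
```

View pics/crop1.png

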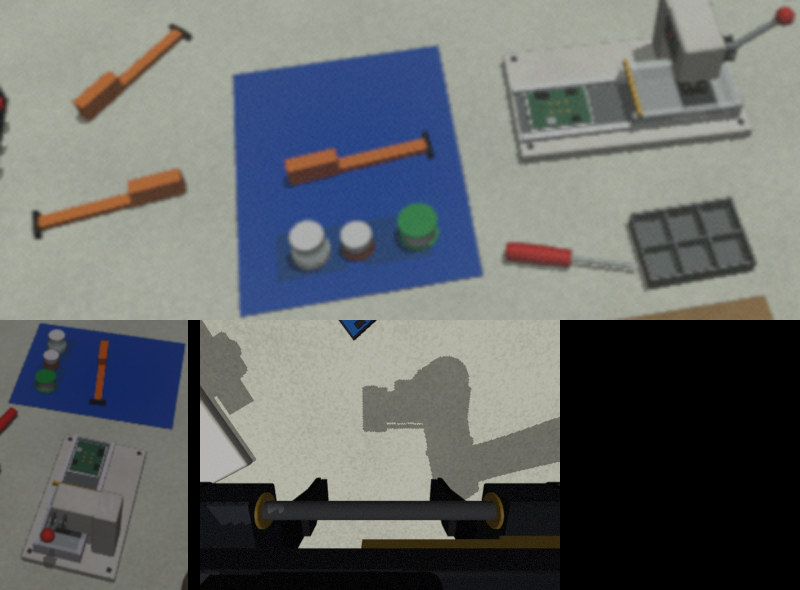

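The crop confirms it: the orange stick lies on the mat with its handle at scene (216,271) and its black crosspiece at (275,263). The tester, carrier and lever are clear of clutter. I'll go over the tester's infeed for a close look on the way.

```bash
python3 - <<'E'
from h import *
print(togo([.53,-.10,.25]).round(3), togo([.40,.22,.25]).round(3))
E
```

```text
[ 0.518  0.475 -0.019] [ 0.258  0.248 -0.02 ]
```

jog_arm --pt "1 0.03 0.03 -0.02 0 0 0.12" --pt "1 0.06 0.06 -0.02 0 0 0.24" --pt "1 0.09 0.085 -0.02 0 0 0.36" --pt "1 0.12 0.11 -0.02 0 0 0.48" --pt "1 0.15 0.138 -0.02 0 0 0.6" --pt "1 0.18 0.165 -0.02 0 0 0.72" --pt "1 0.21 0.19 -0.02 0 0 0.84" --pt "1 0.235 0.215 -0.02 0 0 0.96"

```text
time: 0.82
position: [0.3947, 0.2582, 0.2505]
orientation: [0.0, 0.754, -0.657, 0.0]
wrist_force: [0.7, -0.5, 1.0]
gripper_width: 0.999
grip_force: 0.0
```

```bash
python3 - <<'E'
from h import *
s,p,R=st();print(s['time'],p.round(3),R.as_matrix().round(3),s['joint_pos']); print(togo([.53,-.10,.25]).round(3))
E
```

```text
0.8167 [0.395 0.258 0.25 ] [[ 0.137 -0.991 -0.   ]
 [-0.991 -0.137 -0.   ]
 [ 0.     0.    -1.   ]] [ 9.24997832e-01  1.05049376e-01 -3.18687672e-01  2.49448632e-05
 -1.14717978e+00 -7.87173777e-01]
[ 0.373 -0.085  0.001]
```

jog_arm --pt "1 0.04 -0.01 0 0 0 0.1" --pt "1 0.08 -0.02 0 0 0 0.14" --pt "1 0.12 -0.03 0 0 0 0.14" --pt "1 0.16 -0.04 0 0 0 0.14" --pt "1 0.2 -0.05 0 0 0 0.14" --pt "1 0.24 -0.06 0 0 0 0.14" --pt "1 0.28 -0.07 0 0 0 0.14" --pt "1 0.315 -0.08 0 0 0 0.14"

```text
time: 1.48
position: [0.5189, -0.0423, 0.2505]
orientation: [0.0, 0.708, -0.706, -0.0]
wrist_force: [0.9, 1.5, -0.3]
gripper_width: 1.0
grip_force: 0.0
```

```bash
python3 - <<'E'
from h import *
import pickle
c=cam('wrist'); save(c,'w1.png'); pickle.dump(c,open('c1.pkl','wb'))
s,p,R=st();print(s['time'],p.round(3),R.as_matrix().round(3)); print(c[1], togo([.562,-.35,.25]).round(3))
E
```

```text
1.5333 [ 0.521 -0.046  0.25 ] [[-0.001 -1.     0.   ]
 [-1.     0.001 -0.002]
 [ 0.002 -0.    -1.   ]]
[[368.40127603   0.         317.94723296]
 [  0.         368.40127603 243.75862887]
 [  0.           0.           1.        ]] [ 0.304 -0.041  0.001]
```

View pics/w1.png

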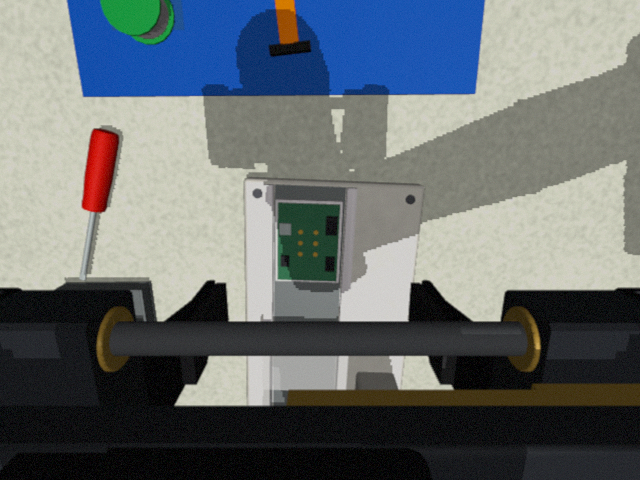

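The wrist view shows the carrier at (276..342, 200..283) in the channel, the tester's front edge from (246,178) to (423,184), and the stick's crosspiece at (290,48) on the mat.

```bash
python3 - <<'E'
from h import *
import pickle
c=pickle.load(open('c1.pkl','rb'))
for n,u,v,z in(('fl',246,179,.02),('fr',423,184,.02),('side R',404,380,.02),('sideL',247,390,.02),('c1',276,200,.03),('c2',342,202,.03),('c3',340,283,.03),('c4',276,281,.03),('tipL',271,54,.012),('tipR',310,50,.012),('chL',274,186,.028),('chL2',272,310,.028),('chR',345,190,.028),('chR2',342,310,.028)):
    print(n,ray(c,u,v,z).round(4))
a=cv2.inRange(hsv(c),(40,60,20),(90,255,255)); a[:150]=0
k=max(cv2.findContours(a,0,1)[0],key=cv2.contourArea)
b=cv2.boxPoints(cv2.minAreaRect(k));print(cv2.minAreaRect(k));print([ray(c,*x,.030).round(4) for x in b])
print(proj(c,[.56,-.25,.02]))
cs=pickle.load(open('c0.pkl','rb'))
# lever knob: triangulate
L=[]
for n in('scene','side'):
    c=cs[n]; u=blobs(c,(0,150,70),(4,255,255),12)[-1]; u=cv2.minAreaRect(u)[0]; o=c[3]; d=c[2]@np.linalg.inv(c[1])@[u[0],u[1],1]; d/=np.linalg.norm(d); L.append((o,d)); print(n,u)
A=sum(np.eye(3)-np.outer(d,d) for o,d in L); B=sum((np.eye(3)-np.outer(d,d))@o for o,d in L); print('knob',np.linalg.solve(A,B).round(4))
E
```

```text
fl [ 0.5931 -0.0769  0.02  ]
fr [ 0.4096 -0.0724  0.02  ]
side R [0.4135 0.1637 0.02  ]
sideL [0.6045 0.1786 0.02  ]
c1 [ 0.5616 -0.0568  0.03  ]
c2 [ 0.494 -0.055  0.03 ]
c3 [0.4943 0.034  0.03  ]
c4 [0.564  0.0319 0.03  ]
tipL [ 0.5646 -0.1959  0.012 ]
tipR [ 0.5268 -0.1995  0.012 ]
chL [ 0.5634 -0.0708  0.028 ]
chL2 [0.5696 0.0675 0.028 ]
chR [ 0.491 -0.067  0.028]
chR2 [0.4912 0.0672 0.028 ]
((307.3612976074219, 241.66204833984375), (61.06608963012695, 75.92450714111328), 1.9091525077819824)
[array([0.5644, 0.0291, 0.03  ]), array([ 0.5595, -0.054 ,  0.03  ]), array([ 0.4969, -0.0521,  0.03  ]), array([0.498 , 0.0312, 0.03  ])]
[273.0927048  -13.73932546]
scene (452.5, 197.0)
side (302.5, 345.5)
knob [0.5403 0.2877 0.1776]
```

jog_arm --pt "1 0.04 -0.005 0 0 0 0" --pt "1 0.08 -0.01 0 0 0 0" --pt "1 0.12 -0.015 0 0 0 0" --pt "1 0.16 -0.02 0 0 0 0" --pt "1 0.2 -0.025 0 0 0 0" --pt "1 0.24 -0.03 0 0 0 0" --pt "1 0.26 -0.035 0 0 0 0" --pt "1 0.26 -0.035 0 0 0 0"

```text
time: 2.2
position: [0.5547, -0.3036, 0.249]
orientation: [-0.001, -0.707, 0.707, 0.001]
wrist_force: [1.0, 0.1, 0.0]
gripper_width: 1.002
grip_force: 0.0
```

```bash
python3 - <<'E'
from h import *
import pickle
c=cam('wrist'); save(c,'w2.png'); pickle.dump(c,open('c2.pkl','wb'))
s,p,R=st();print(s['time'],p.round(3),R.as_matrix().round(3))
for k in blobs(c,(5,150,80),(17,255,255),100):
    r=cv2.minAreaRect(k); b=cv2.boxPoints(r); print(r,[ray(c,*x,.039)[:2].round(4) for x in b])
E
```

```text
2.25 [ 0.554 -0.302  0.249] [[ 0.    -1.    -0.002]
 [-1.    -0.     0.001]
 [-0.001  0.002 -1.   ]]
((312.498291015625, 198.7354736328125), (159.3130340576172, 21.732473373413086), 83.2901611328125) [array([ 0.578 , -0.3947]), array([ 0.5578, -0.3969]), array([ 0.5387, -0.2387]), array([ 0.5615, -0.2359])]
((200.52915954589844, 197.0424346923828), (39.708518981933594, 18.025917053222656), 55.491477966308594) [array([ 0.6879, -0.3341]), array([ 0.6724, -0.344 ]), array([ 0.6529, -0.3117]), array([ 0.6686, -0.3013])]
```

View pics/w2.png

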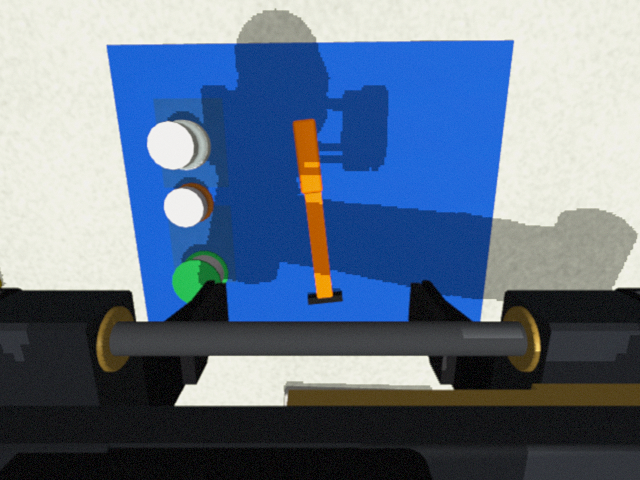

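The wrist view shows the stick's handle from (304,120) to (311,192) and its crosspiece at (325,297), well clear of the jars at left.

```bash
python3 - <<'E'
from h import *
import pickle
c=pickle.load(open('c2.pkl','rb'))
print('cam',c[3])
P=lambda u,v,z:ray(c,u,v,z)[:2]
hb=P(304,120,.039); hf=P(311.5,192,.039); hf2=P(311.5,192,.015); t=P(325,293,.015); tf=P(325.5,303,.003)
print(hb,hf,hf2,t,tf)
d=(t-hb);d/=np.linalg.norm(d);print('dir',d,np.degrees(np.arctan2(d[1],d[0])),'len',(hf-hb)@d,(t-hb)@d,(tf-hb)@d)
for ori in(hb+.035*d,hf-.035*d,t-.165*d): print(ori)
E
```

```text
cam [ 0.55461519 -0.37767853  0.40339815]
[ 0.56714588 -0.39545408] [ 0.56046696 -0.32789757] [ 0.56085237 -0.3246189 ] [ 0.54609637 -0.20967016] [ 0.54518256 -0.19170076]
dir [-0.1125807   0.99364258] 96.46410305382791 len 0.06787894201574439 0.18697258768164132 0.20493062201887172
[ 0.56320555 -0.36067659]
[ 0.56440729 -0.36267506]
[ 0.56467219 -0.37362118]
```

jog_arm --pt "0.5 0.02 -0.003 0.03 0 0 -0.11" --pt "0.5 0.04 -0.007 0.065 0 0 -0.11" --pt "0.5 0.058 -0.01 0.1 0 0 -0.11" --pt "0.5 0.058 -0.01 0.135 0 0 -0.11" --pt "0.5 0.058 -0.01 0.17 0 0 -0.11" --pt "0.5 0.058 -0.01 0.19 0 0 -0.11" --pt "0.5 0.058 -0.01 0.19 0 0 -0.11"

```text
time: 2.83
position: [0.5613, -0.3548, 0.0545]
orientation: [0.002, 0.746, -0.666, -0.006]
wrist_force: [-0.5, -0.3, -1.2]
gripper_width: 0.563
grip_force: 0.0
```

```bash
python3 - <<'E'
from h import *
c=cam('wrist'); save(c,'w3.png')
s,p,R=st();print(s['time'],p.round(4),R.as_matrix().round(3),s['gripper_width'],s['wrist_force']); print(togo([.564,-.3605,.016]).round(4))
E
```

```text
2.8833 [ 0.5634 -0.3559  0.058 ] [[ 0.115 -0.993 -0.006]
 [-0.993 -0.115  0.002]
 [-0.003  0.006 -1.   ]] 0.5414279538841688 [-0.07435964  0.24477577  0.37048829]
[ 0.0047 -0.0003  0.042 ]
```

View pics/w3.png

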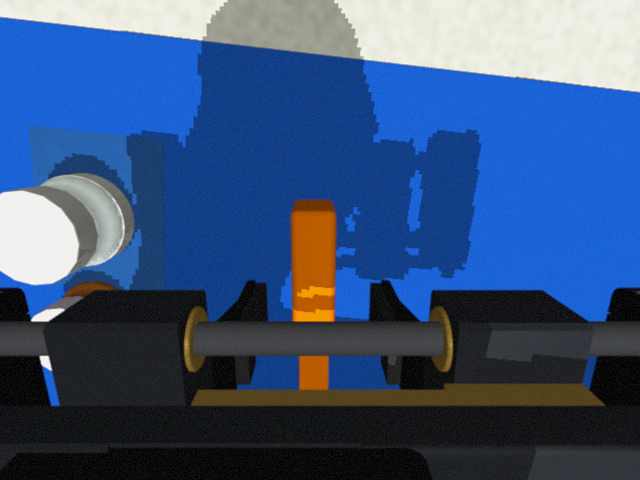

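The handle is centred (x≈313) between the open jaws (265 to 370) and aligned with the tool.

jog_arm --pt "0.5 0.004 0 0.022 0 0 0" --pt "0.5 0.005 0 0.036 0 0 0" --pt "0.5 0.005 0 0.042 0 0 0" --pt "0.2 0.005 0 0.042 0 0 0" --pt "0 0.005 0 0.042 0 0 0" --pt "0 0.005 0 0.042 0 0 0" --pt "0 0.005 0 0.042 0 0 0" --pt "0 0.005 0 0.042 0 0 0" --grip_force 50

```text
time: 3.55
position: [0.5661, -0.3629, 0.0202]
orientation: [-0.0, 0.746, -0.665, 0.001]
wrist_force: [-1.0, -0.2, 3.5]
gripper_width: 0.25
grip_force: 50.0
```

```bash
python3 - <<'E'
from h import *
s,p,R=st();print(s['time'],p.round(4),R.as_matrix().round(3),s['gripper_width'],s['wrist_force'],s['grip_force'])
E
```

```text
3.55 [ 0.5661 -0.3629  0.0202] [[ 0.114 -0.993  0.002]
 [-0.993 -0.114 -0.001]
 [ 0.001 -0.002 -1.   ]] 0.2503953865176757 [-1.01394426 -0.22420413  3.46322087] 49.97727205976844
```

jog_arm --pt "0 0 0 -0.03 0 0 0" --pt "0 0 0 -0.06 0 0 0" --pt "0 -0.02 0.005 -0.09 0 0 0.05" --pt "0 -0.045 0.012 -0.11 0 0 0.1" --pt "0 -0.075 0.02 -0.12 0 0 0.145" --pt "0 -0.1 0.026 -0.12 0 0 0.145" --pt "0 -0.115 0.029 -0.12 0 0 0.145" --pt "0 -0.115 0.029 -0.12 0 0 0.145"

```text
time: 4.22
position: [0.5225, -0.2492, 0.1395]
orientation: [0.0, -0.697, 0.717, 0.0]
wrist_force: [-1.2, 0.1, -1.0]
gripper_width: 0.243
grip_force: 50.0
```

```bash
python3 - <<'E'
from h import *
a=cam('scene');b=cam('side')
s,p,R=st();print(s['time'],p.round(4),R.as_matrix().round(3),s['gripper_width'],s['wrist_force'])
im=np.zeros((600,800,3),np.uint8)
im[:300,:800]=cv2.resize(a[0][170:320,180:580-0][:, :400],(800,300),interpolation=2)
im[300:,:400]=cv2.resize(b[0][180:330,250:350+0],(400,300)[::1],interpolation=2) if 0 else cv2.resize(b[0][170:320,250:450],(400,300),interpolation=2)
save((im,),'m1.png')
for c in(a,b):
    print(proj(c,[p[0]+.167*.031,p[1]+.167,p[2]-.011]))
import pickle;pickle.dump((a,b),open('c3.pkl','wb'))
E
```

```text
4.3167 [ 0.5239 -0.2514  0.1392] [[-0.03  -1.     0.001]
 [-1.     0.03  -0.   ]
 [ 0.    -0.001 -1.   ]] 0.2514276443493218 [-0.01842509 -0.39828867 -0.22848758]
[313.60859053 225.02749712]
[341.68916103 241.37721928]
```

View pics/m1.png

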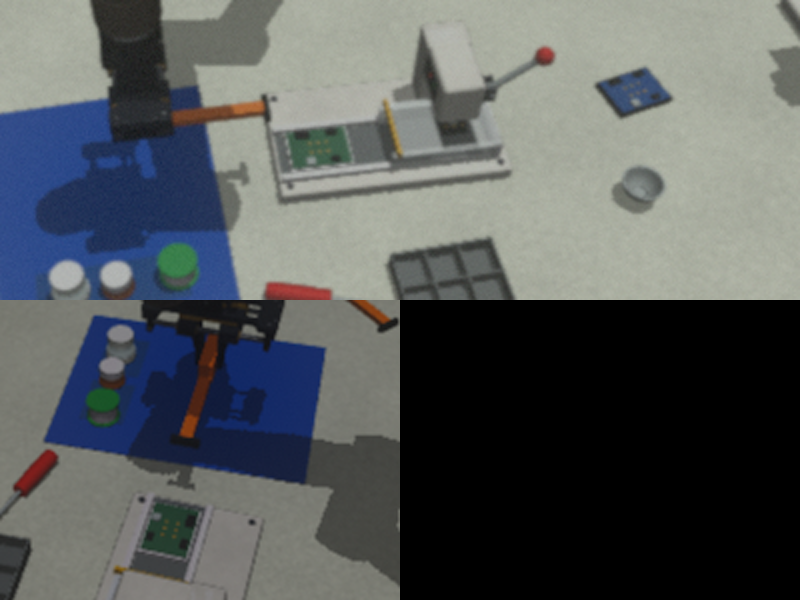

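Scene tip at (313,223) and side tip at (342,239) match the prediction, so the stick is straight in the grip. Now I lower it behind the carrier and push.

jog_arm --pt "0 0 0 0.03 0 0 0" --pt "0 0 0 0.06 0 0 0" --pt "0 0 0 0.085 0 0 0" --pt "0 0 0 0.1 0 0 0" --pt "0 -0.005 0 0.1 0 0 0" --pt "0 -0.012 0 0.1 0 0 0" --pt "0 -0.019 0 0.1 0 0 0" --pt "0 -0.026 0 0.1 0 0 0"

```text
time: 4.98
position: [0.5258, -0.2254, 0.04]
orientation: [0.001, -0.696, 0.718, -0.001]
wrist_force: [0.1, -0.0, -1.2]
gripper_width: 0.25
grip_force: 50.0
```

```bash
python3 - <<'E'
from h import *
s,p,R=st();print(s['time'],p.round(4),R.as_matrix().round(3),s['gripper_width'],s['wrist_force'])
E
```

```text
4.9833 [ 0.5258 -0.2254  0.04  ] [[-0.031 -1.     0.003]
 [-1.     0.031 -0.001]
 [ 0.001 -0.003 -1.   ]] 0.25026603210848614 [ 0.0506385  -0.04178102 -1.16380658]
```

jog_arm --pt "0 -0.007 0 0.001 0 0 0" --pt "0 -0.014 0 0.001 0 0 0" --pt "0 -0.021 0 0.001 0 0 0" --pt "0 -0.028 0 0.001 0 0 0" --pt "0 -0.036 0 0.001 0 0 0" --pt "0 -0.044 0 0.001 0 0 0" --pt "0 -0.052 0 0.001 0 0 0" --pt "0 -0.06 0 0.001 0 0 0"

```text
time: 5.65
position: [0.5263, -0.1649, 0.0376]
orientation: [-0.0, -0.696, 0.718, 0.0]
wrist_force: [0.2, -1.2, -0.0]
gripper_width: 0.248
grip_force: 50.0
```

```bash
python3 - <<'E'
from h import *
a=cam('scene');b=cam('side')
s,p,R=st();print(s['time'],p.round(4),R.as_matrix()[:,0].round(3),s['gripper_width'],s['wrist_force'])
im=np.zeros((600,800,3),np.uint8)
im[:300]=cv2.resize(a[0][190:280,230:470],(800,300),interpolation=2)
im[300:,:400]=cv2.resize(b[0][210:390,230:470],(400,300),interpolation=2)
save((im,),'m2.png')
E
```

```text
5.75 [ 0.5262 -0.1644  0.0374] [-0.03 -1.   -0.  ] 0.24841850297979853 [0.08672497 0.06955124 0.00790415]
```

View pics/m2.png

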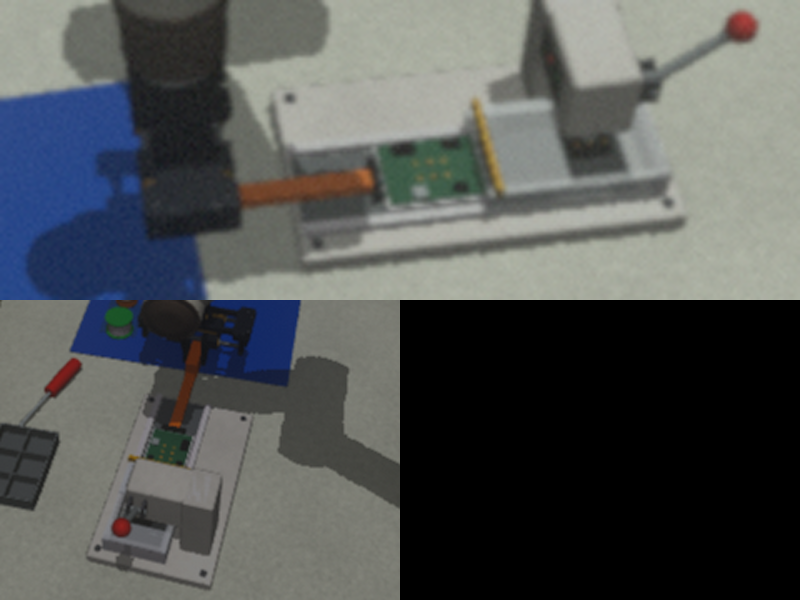

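The crosspiece is against the carrier's rear at crop (375,185), centred, and the carrier's front is just at the lip.

jog_arm --pt "0 -0.007 0 -0.001 0 0 0" --pt "0 -0.014 0 -0.001 0 0 0" --pt "0 -0.021 0 -0.001 0 0 0" --pt "0 -0.028 0 -0.001 0 0 0" --pt "0 -0.035 0 -0.001 0 0 0" --pt "0 -0.042 0 -0.001 0 0 0" --pt "0 -0.049 0 -0.001 0 0 0" --pt "0 -0.056 0 -0.001 0 0 0"

```text
time: 6.42
position: [0.528, -0.109, 0.0385]
orientation: [-0.0, -0.696, 0.718, 0.0]
wrist_force: [0.7, -0.6, -1.5]
gripper_width: 0.251
grip_force: 50.0
```

jog_arm --pt "0 -0.007 0 0 0 0 0" --pt "0 -0.014 0 0 0 0 0" --pt "0 -0.021 0 0 0 0 0" --pt "0 -0.028 0 0 0 0 0" --pt "0 -0.035 0 0 0 0 0" --pt "0 -0.042 0 0 0 0 0" --pt "0 -0.049 0 0 0 0 0" --pt "0 -0.056 0 0 0 0 0"

```text
time: 7.08
position: [0.5298, -0.0531, 0.0385]
orientation: [-0.0, -0.696, 0.718, 0.0]
wrist_force: [-0.8, -0.8, -1.6]
gripper_width: 0.244
grip_force: 50.0
```

jog_arm --pt "0 -0.004 0 0 0 0 0" --pt "0 -0.008 0 0 0 0 0" --pt "0 -0.012 0 0 0 0 0" --pt "0 -0.015 0 0 0 0 0" --pt "0 -0.018 0 0 0 0 0" --pt "0 -0.02 0 0 0 0 0" --pt "0 -0.022 0 0 0 0 0" --pt "0 -0.024 0 0 0 0 0"

```text
time: 7.75
position: [0.5305, -0.0298, 0.0386]
orientation: [-0.0, -0.696, 0.718, 0.0]
wrist_force: [-1.4, -0.3, -1.1]
gripper_width: 0.244
grip_force: 50.0
```

jog_arm --pt "0 -0.0015 0 0 0 0 0" --pt "0 -0.003 0 0 0 0 0" --pt "0 -0.0045 0 0 0 0 0" --pt "0 -0.006 0 0 0 0 0"

```text
time: 8.08
position: [0.5291, -0.0268, 0.0386]
orientation: [-0.003, -0.696, 0.718, 0.0]
wrist_force: [-0.7, -20.1, 2.9]
gripper_width: 0.251
grip_force: 50.0
```

```bash
python3 - <<'E'
from h import *
a=cam('scene');b=cam('side')
s,p,R=st();print(s['time'],p.round(4),s['wrist_force'])
im=np.zeros((600,800,3),np.uint8)
im[:300]=cv2.resize(a[0][190:280,230:470],(800,300),interpolation=2)
im[300:]=cv2.resize(b[0][270:390,230:550],(800,300),interpolation=2)
save((im,),'m3.png')
O=np.array([.533,.0935,0]);ex=np.array([.9995,-.031,0]);ey=np.array([.031,.9995,0])
for y in(.05,.14):
  for x in(-.035,.035): q=O+x*ex+y*ey+[0,0,.03]; u=proj(a,q); print(y,x,((u-[230,190])*3.333).round(),((proj(b,q)-[230,270])*2.5+[0,300]).round())
E
```

```text
8.1833 [ 0.5292 -0.0269  0.0387] [ -0.6057666  -14.90471543   1.02603614]
0.05 -0.035 [532. 127.] [260. 458.]
0.05 0.035 [552. 191.] [194. 443.]
0.14 -0.035 [632. 116.] [237. 533.]
0.14 0.035 [655. 178.] [169. 517.]
```

View pics/m3.png

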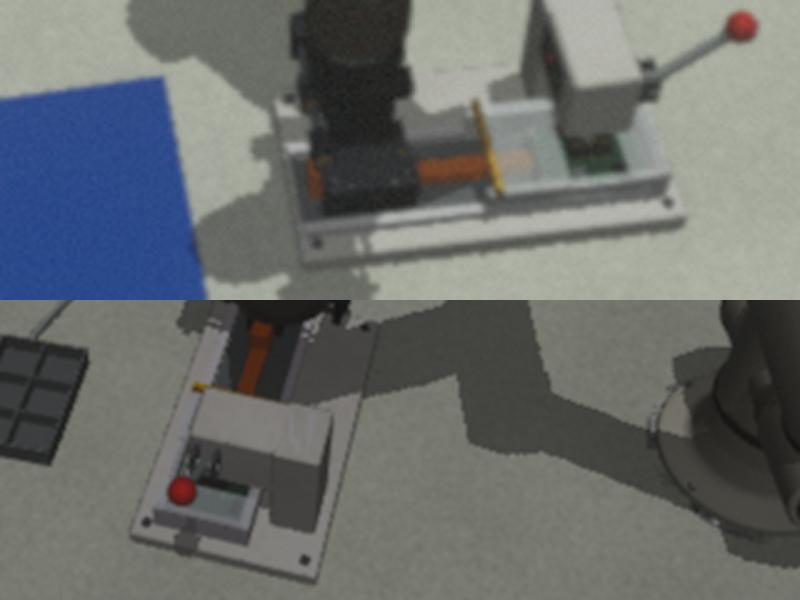

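The stick reaches under the clear guard to crop (540,158), which is where a home carrier's rear edge should be, and green shows under the head up to x≈625. I'll check that end numerically.

```bash
python3 - <<'E'
from h import *
a=cam('scene')
c=a;m=cv2.inRange(hsv(a),(40,40,10),(95,255,255));m[:200]=0
sub=m[222:248,360:436]
ys,xs=np.nonzero(sub)
for r in range(222,248,2): 
    k=np.nonzero(m[r,370:436])[0]; 
    if len(k): print(r,370+k.min(),370+k.max(),ray(a,370+k.max(),r,.03).round(3))
g=a[0][234:243:4,395:432].astype(int)
for r in g: print(r.sum(1)//3)
O=np.array([.533,.0935,0]);ex=np.array([.9995,-.031,0]);ey=np.array([.031,.9995,0])
for x,y,z in((0,.14,.02),(0,.14,.03),(0,.14,.048),(0,.15,.048),(0,.15,.055),(.03,.137,.03),(0,.165,.02),(.093,.165,.02),(.093,-.165,.02)): print(x,y,z,proj(a,O+x*ex+y*ey+[0,0,z]).round(1))
E
```

```text
232 412 414 [0.526 0.21  0.03 ]
234 399 414 [0.533 0.208 0.03 ]
236 400 415 [0.54  0.209 0.03 ]
238 401 415 [0.547 0.206 0.03 ]
240 406 412 [0.553 0.196 0.03 ]
[136 137 126 100  67  49  46  50  47  48  45  42  46  44  46  45  44  48
  50  61  76 107 135 139 138 142 146 145 148 149 156 160 163 169 164 163
 162]
[137 139 141 133 114  78  58  57  61  61  60  58  59  59  56  58  62  60
  60  57  57  69  96 127 137 140 142 146 147 148 149 152 157 160 156 156
 158]
[134 139 141 136 137 122 105  98 105 110 109  99  94  98 107 112 117 120
 125 127 123 129 129 137 148 156 159 157 158 158 153 146 142 134 132 130
 143]
0 0.14 0.02 [422.4 236.2]
0 0.14 0.03 [423. 234.]
0 0.14 0.048 [424.1 230. ]
0 0.15 0.048 [427.5 229.6]
0 0.15 0.055 [428. 228.]
0.03 0.137 0.03 [425.  242.3]
0 0.165 0.02 [430.8 235.2]
0.093 0.165 0.02 [440.5 261. ]
0.093 -0.165 0.02 [323.3 275.4]
```

```bash
python3 - <<'E'
from h import *
import pickle
a=cam('scene')[0].astype(int); b=pickle.load(open('c0.pkl','rb'))['scene'][0].astype(int)
for r in(233,235,237,239):
    print(r,'G-R now-before',((a-b)[r-1:r+1,376:434].mean(0)).round()[:,1]-((a-b)[r-1:r+1,376:434].mean(0)).round()[:,0])
    print('   before',b[r,376:434].mean(1).astype(int))
s,p,R=st();print(p,s['wrist_force'])
E
```

```text
233 G-R now-before [ 9.  7.  2.  2.  1.  0. -1.  1.  0.  1.  2. -3. -1.  0.  0.  4.  4.  8.
  4.  4.  5.  7.  8.  4.  0. -2. -2.  2.  1.  3. -4.  0.  0.  1.  0. -2.
  2.  5.  7.  8.  7.  6.  6.  5.  4.  2.  0.  1.  2.  0.  0.  0.  0.  0.
  2.  2.  0.  0.]
   before [117 130 135 139 138 139 138 138 135 137 137 136 136 137 137 139 140 140
 139 137 134 121  92  63  48  47  54  55  49  51  55  52  49  45  50  49
  53  56  65  87 122 141 151 146 146 141 138 142 146 150 156 158 161 157
 156 155 156 159]
235 G-R now-before [  5.   6.   2.  -2.  -2.  -6.  -4.  -4.  -6. -10.  -9.  -8.  -5.  -3.
   0.   0.   5.   6.   6.   5.   6.   4.   6.   6.   2.   0.  -0.  -1.
  -1.  -2.   2.   3.   2.   0.   0.  -1.   2.   7.  10.   5.   8.   8.
   5.   6.   5.   3.   3.   0.  -2.   0.   0.  -1.   0.  -2.   2.   1.
   0.   1.]
   before [104 120 129 136 134 136 136 138 137 137 137 136 136 136 137 138 134 135
 138 137 136 132 115  80  54  47  43  41  45  46  40  44  40  41  44  45
  49  56  67  74  99 133 148 152 148 145 139 138 140 145 151 158 161 158
 155 159 160 158]
237 G-R now-before [ -6.   0.  -7. 
[... 467 characters left out ...]
7 151 149 142 137 140 147 151 154 154 156
 153 153 155 155]
239 G-R now-before [-10.  -2.  -5. -12. -15. -15. -16. -14. -15. -16. -14. -15. -14. -11.
  -4.   0.   0.   4.   7.   5.   5.   4.   6.   6.  10.  10.   8.   6.
   7.  10.  12.   7.  12.  11.  12.  10.   8.   9.   6.   8.   6.   4.
   2.   4.   7.   6.   4.   1.  -1.   1.   0.  -1.   0.   0.   0.   0.
  -1.   2.]
   before [ 76  96 118 131 134 138 137 138 138 137 139 139 136 137 137 137 136 135
 138 136 139 136 134 121  92  66  63  63  64  66  63  65  65  64  65  66
  64  66  66  64  69  89 121 143 150 151 146 143 142 142 148 152 155 157
 155 146 155 159]
[ 0.5291569  -0.02687456  0.03862787] [ -0.5986603  -14.03009001   1.33451317]
```

The green tint through the guard runs up to column 422, against 423 predicted for the stop, and contact force held at about 14 N. The carrier is home, so I withdraw straight back.

jog_arm --pt "0 0.015 0 0 0 0 0" --pt "0 0.045 0 0 0 0 0" --pt "0 0.08 0 0 0 0 0" --pt "0 0.115 0 0 0 0 0" --pt "0 0.15 0 0 0 0 0" --pt "0 0.185 0 0 0 0 0" --pt "0 0.215 0 0 0 0 0" --pt "0 0.24 0 0 0 0 0"

```text
time: 8.95
position: [0.5232, -0.2658, 0.0385]
orientation: [0.0, -0.696, 0.718, -0.0]
wrist_force: [0.2, 0.1, -0.2]
gripper_width: 0.247
grip_force: 50.0
```

jog_arm --pt "0 0.01 0 -0.02 0 0 0" --pt "0 0.02 0 -0.04 0 0 0" --pt "0 0.04 0 -0.05 0 0 -0.05" --pt "0 0.06 -0.01 -0.05 0 0 -0.1" --pt "0 0.08 -0.02 -0.05 0 0 -0.13" --pt "0 0.1 -0.03 -0.05 0 0 -0.13" --pt "0 0.1 -0.03 -0.05 0 0 -0.13" --pt "0 0.1 -0.03 -0.05 0 0 -0.13"

```text
time: 9.62
position: [0.5502, -0.3652, 0.0878]
orientation: [-0.0, 0.741, -0.672, -0.0]
wrist_force: [-0.1, 0.8, -1.6]
gripper_width: 0.25
grip_force: 50.0
```

```bash
python3 - <<'E'
from h import *
s,p,R=st();print(s['time'],p.round(4),R.as_matrix().round(3),s['wrist_force'],togo([.562,-.363,.0205]).round(4))
E
```

```text
9.6167 [ 0.5502 -0.3652  0.0878] [[ 0.097 -0.995 -0.   ]
 [-0.995 -0.097  0.001]
 [-0.001  0.    -1.   ]] [-0.12753785  0.80155487 -1.62607528] [-0.001  -0.012   0.0673]
```

jog_arm --pt "0 0 0 0.025 0 0 0" --pt "0 0 0 0.045 0 0 0" --pt "0 0 0 0.056 0 0 0" --pt "0 0 0 0.061 0 0 0" --pt "0 0 0 0.064 0 0 0" --pt "0 0 0 0.066 0 0 0" --pt "0 0 0 0.067 0 0 0" --pt "0 0 0 0.068 0 0 0"

```text
time: 10.28
position: [0.5509, -0.3648, 0.0216]
orientation: [-0.0, 0.741, -0.671, 0.001]
wrist_force: [-0.0, -0.5, -2.1]
gripper_width: 0.249
grip_force: 50.0
```

jog_arm --pt "0 0 0 0.001 0 0 0" --pt "0 0 0 0.002 0 0 0" --pt "0 0 0 0.002 0 0 0" --pt "0 0 0 0.002 0 0 0"

```text
time: 10.62
position: [0.5507, -0.3648, 0.0202]
orientation: [-0.0, 0.741, -0.671, 0.001]
wrist_force: [-1.8, 2.2, 6.0]
gripper_width: 0.249
grip_force: 50.0
```

Contact with the mat (6 N). Release gently and rise.

jog_arm --pt "0.35 0 0 0 0 0 0" --pt "0.5 0 0 0 0 0 0" --pt "0.5 0 0 0 0 0 0" --pt "0.5 0 0 -0.01 0 0 0" --pt "0.5 0 0 -0.035 0 0 0" --pt "0.5 0 0 -0.07 0 0 0" --pt "0.5 0 0 -0.11 0 0 0" --pt "0.3 0 0 -0.15 0 0 0"

```text
time: 11.28
position: [0.5497, -0.3645, 0.1703]
orientation: [0.0, 0.741, -0.671, -0.0]
wrist_force: [2.0, -0.6, -0.1]
gripper_width: 0.473
grip_force: 0.0
```

```bash
python3 - <<'E'
from h import *
import pickle
c0=pickle.load(open('c0.pkl','rb'))
s,p,R=st();print(s['time'],p.round(4),R.as_matrix().round(3),s['gripper_width'],s['wrist_force'],s['joint_pos'])
w=cam('wrist')
for k in blobs(w,(5,150,80),(17,255,255),100):
    r=cv2.minAreaRect(k); print(r)
for n in('scene','side'):
    c=cam(n)
    for nm,lo,hi in(('orange',(5,150,80),(17,255,255)),('red',(0,150,70),(4,255,255)),('green',(45,60,30),(90,255,200))):
        for k in blobs(c,lo,hi,12)[:6]: print(n,nm,[int(x) for x in cv2.minAreaRect(k)[0]],cv2.contourArea(k))
for X in([.53,.1,.28],[.5403,.29,.28]): print(togo(X).round(3))
E
```

```text
11.2833 [ 0.5497 -0.3645  0.1703] [[ 0.099 -0.995 -0.001]
 [-0.995 -0.099  0.   ]
 [-0.     0.001 -1.   ]] 0.47254361836052994 [ 2.00367801 -0.6434979  -0.13618998] [-3.40777680e-01  4.86709888e-01  1.62853727e-02  2.62017563e-04
 -1.10147502e+00  4.39702078e-01]
((316.0, 255.0), (132.0, 26.0), 90.0)
((166.48634338378906, 260.43707275390625), (47.375125885009766, 24.14033317565918), 46.789913177490234)
((335.0, 3.5), (7.0, 26.0), 90.0)
scene orange [237, 264] 258.0
scene orange [124, 224] 226.0
scene orange [102, 295] 188.5
scene orange [136, 280] 124.5
scene red [588, 356] 1682.0
scene red [328, 316] 141.5
scene red [58, 241] 22.5
scene green [282, 408] 518.5
scene green [268, 303] 354.0
scene green [42, 251] 158.5
side orange [150, 246] 679.0
side orange [430, 171] 94.0
side orange [389, 40] 77.5
side orange [347, 229] 60.5
side orange [413, 151] 57.0
side orange [352, 197] 51.0
side red [80, 379] 1595.0
side red [267, 255] 146.0
side red [302, 346] 70.5
side green [301, 223] 245.5
side green [214, 205] 161.0
side green [393, 111] 61.5
[-0.465 -0.025 -0.108]
[-0.653 -0.054 -0.109]
```

The stick is down on the mat, centred at scene (237,264), and nothing else has moved. Next is the lever, with the fingers closed.

jog_arm --pt "0 -0.03 -0.002 -0.03 0 0 0.02" --pt "0 -0.07 -0.006 -0.06 0 0 0.05" --pt "0 -0.11 -0.009 -0.09 0 0 0.09" --pt "0 -0.15 -0.012 -0.09 0 0 0.11" --pt "0 -0.19 -0.016 -0.09 0 0 0.13" --pt "0 -0.23 -0.019 -0.09 0 0 0.13" --pt "0 -0.27 -0.022 -0.09 0 0 0.13" --pt "0 -0.31 -0.026 -0.09 0 0 0.13"

```text
time: 12.1
position: [0.5443, -0.0591, 0.2579]
orientation: [-0.0, -0.696, 0.718, 0.001]
wrist_force: [1.0, 0.4, 1.0]
gripper_width: 0.005
grip_force: 0.0
```

```bash
python3 - <<'E'
from h import *
s,p,R=st();print(s['time'],p.round(4),R.as_matrix().round(3),s['gripper_width']);print(togo([.5405,.289,.25]).round(3))
E
```

```text
12.1 [ 0.5443 -0.0591  0.2579] [[-0.031 -1.    -0.001]
 [-1.     0.031  0.   ]
 [-0.     0.001 -1.   ]] 0.004547746094002231
[-0.348  0.015  0.008]
```

jog_arm --pt "0 -0.04 0.002 0 0 0 0" --pt "0 -0.08 0.004 0 0 0 0" --pt "0 -0.12 0.006 0 0 0 0" --pt "0 -0.16 0.008 0 0 0 0" --pt "0 -0.2 0.01 0 0 0 0" --pt "0 -0.24 0.012 0 0 0 0" --pt "0 -0.28 0.014 0 0 0 0" --pt "0 -0.32 0.015 0 0 0 0"

```text
time: 12.77
position: [0.5393, 0.261, 0.2577]
orientation: [-0.001, -0.696, 0.718, 0.0]
wrist_force: [-0.0, -1.1, -0.1]
gripper_width: 0.001
grip_force: 0.0
```

jog_arm --pt "0 -0.022 0 0 0 0 0" --pt "0 -0.022 0 0 0 0 0" --pt "0 -0.022 0 0 0 0 0"

```text
time: 13.02
position: [0.5403, 0.2822, 0.257]
orientation: [-0.002, -0.697, 0.717, 0.0]
wrist_force: [0.3, 0.1, 0.3]
gripper_width: 0.006
grip_force: 0.0
```

```bash
python3 - <<'E'
from h import *
s,p,R=st();print(s['time'],p.round(4),R.as_matrix().round(3),s['joint_pos']);print(togo([.5405,.289,.2]).round(4))
c=cam('side');k=[k for k in blobs(c,(0,150,70),(4,255,255),12)];print([cv2.minAreaRect(x)[0] for x in k])
print(proj(c,[.5403,.2877,.1776]),proj(c,p-[0,0,.008]))
E
```

```text
13.0167 [0.5403 0.2822 0.257 ] [[-0.029 -1.    -0.002]
 [-1.     0.029 -0.002]
 [ 0.002  0.002 -1.   ]] [ 7.46398616e-01  3.43493444e-01  1.26398706e-02 -3.45589507e-04
 -1.24301561e+00 -7.75343343e-01]
[-0.0069 -0.0002  0.057 ]
[(80.92019653320312, 379.3291320800781), (266.7403564453125, 256.0663146972656), (302.5, 346.5)]
[302.65771004 345.41343809] [302.3887342  324.46715042]
```

jog_arm --pt "0 -0.005 0 0.03 0 0 0" --pt "0 -0.005 0 0.05 0 0 0" --pt "0 -0.007 0 0.056 0 0 0" --pt "0 -0.009 0 0.06 0 0 0" --pt "0 -0.013 0 0.067 0 0 0" --pt "0 -0.019 0 0.075 0 0 0" --pt "0 -0.024 0 0.085 0 0 0" --pt "0 -0.027 0 0.096 0 0 0"

```text
time: 13.73
position: [0.5436, 0.3115, 0.1644]
orientation: [0.004, -0.696, 0.718, 0.0]
wrist_force: [0.8, 3.9, 5.3]
gripper_width: 0.006
grip_force: 2.1
```

```bash
python3 - <<'E'
from h import *
s,p,R=st();print(s['time'],p.round(4),R.as_matrix()[:,2].round(3),s['wrist_force'])
c=cam('side');print([cv2.minAreaRect(x)[0] for x in blobs(c,(0,150,70),(4,255,255),12)])
c=cam('scene');print([cv2.minAreaRect(x)[0] for x in blobs(c,(0,150,70),(4,255,255),8)])
print([ (proj(c,[.5405,.0945+y,z]).round()) for y,z in((.192,.178),(.214,.14),(.2128,.0917))])
E
```

```text
13.7333 [0.5436 0.3115 0.1644] [ 0.006  0.006 -1.   ] [0.76527642 3.88346714 5.26054157]
[(80.92415618896484, 379.3286437988281), (264.3606262207031, 258.9671936035156)]
[(588.5567016601562, 356.7525634765625), (328.82000732421875, 316.260009765625), (57.75000762939453, 241.25003051757812)]
[array([452., 197.]), array([457., 206.]), array([453., 217.])]
```

jog_arm --pt "0 0 0 0.008 0 0 0" --pt "0 -0.001 0 0.016 0 0 0" --pt "0 -0.001 0 0.024 0 0 0" --pt "0 0 0 0.031 0 0 0" --pt "0 0.001 0 0.037 0 0 0" --pt "0 0.002 0 0.042 0 0 0" --pt "0 0.003 0 0.046 0 0 0" --pt "0 0.003 0 0.048 0 0 0"

```text
time: 14.5
position: [0.5415, 0.3045, 0.1138]
orientation: [-0.001, -0.696, 0.718, -0.0]
wrist_force: [-1.3, -0.9, 3.6]
gripper_width: 0.007
grip_force: 2.1
```

jog_arm --pt "0 0 0 0.002 0 0 0" --pt "0 0 0 0.003 0 0 0" --pt "0 0 0 0.003 0 0 0"

```text
time: 14.75
position: [0.5415, 0.3044, 0.1127]
orientation: [-0.001, -0.696, 0.718, -0.0]
wrist_force: [-3.0, -1.2, 7.2]
gripper_width: 0.007
grip_force: 3.4
```

jog_arm --pt "0 0 0 0.002 0 0 0" --pt "0 0 0 0.004 0 0 0" --pt "0 0 0 0.004 0 0 0"

```text
time: 15.0
position: [0.5417, 0.3044, 0.1121]
orientation: [-0.0, -0.697, 0.717, -0.001]
wrist_force: [-8.5, -2.8, 21.2]
gripper_width: 0.0
grip_force: 10.2
```

At the stop (21 N, no more travel). Lifting off.

jog_arm --pt "0 0 0 -0.005 0 0 0" --pt "0 0 0 -0.02 0 0 0" --pt "0 0 0 -0.05 0 0 0" --pt "0 0 0 -0.09 0 0 0" --pt "0 -0.02 0 -0.13 0 0 0" --pt "0 -0.05 0 -0.16 0 0 0" --pt "0 -0.09 0 -0.17 0 0 0" --pt "0 -0.13 0 -0.17 0 0 0"

```text
time: 15.67
position: [0.547, 0.4352, 0.2831]
orientation: [0.004, -0.695, 0.719, -0.0]
wrist_force: [1.3, 0.6, 0.5]
gripper_width: -0.001
grip_force: 0.0
```

jog_arm --pt "0 -0.04 0 0 0 0 0" --pt "0 -0.08 0 0 0 0 0" --pt "0 -0.11 0 0 0 0 0" --pt "0 -0.11 0 0 0 0 0" --pt "0 -0.11 0 0 0 0 0"

```text
time: 16.08
position: [0.5483, 0.5454, 0.2743]
orientation: [-0.002, -0.697, 0.717, -0.0]
wrist_force: [0.3, -0.2, -0.3]
gripper_width: 0.007
grip_force: 0.0
```

```bash
python3 - <<'E'
from h import *
a=cam('scene');b=cam('side')
L=[]
for c,(x0,x1,y0,y1) in((a,(440,465,190,230)),(b,(280,320,330,400))):
    k=[np.array(cv2.minAreaRect(k)[0]) for k in blobs(c,(0,130,60),(6,255,255),5)]
    k=[u for u in k if x0<u[0]<x1 and y0<u[1]<y1]; print(k); u=k[0]
    d=c[2]@np.linalg.inv(c[1])@[u[0],u[1],1]; L.append((c[3],d/np.linalg.norm(d)))
A=sum(np.eye(3)-np.outer(d,d) for o,d in L); B=sum((np.eye(3)-np.outer(d,d))@o for o,d in L); X=np.linalg.solve(A,B);print('knob',X.round(4),'angle',np.degrees(np.arctan2(X[2]-.118,X[1]-.2275)))
im=np.zeros((600,800,3),np.uint8)
im[:300]=cv2.resize(a[0][190:310,170:490],(800,300),interpolation=2)
im[300:]=cv2.resize(b[0][180:390,200:480],(800,300)) if 0 else im[300:]
im[300:,:400]=cv2.resize(b[0][170:395,220:520],(400,300),interpolation=2)
save((im,),'fin.png'); s=manip.get_state(); print(s['time'],s['position'],s['wrist_force'])
E
```

```text
[array([451.80007935, 215.90002441])]
[]Traceback (most recent call last):
  File "<stdin>", line 6, in <module>
IndexError: list index out of range
```

```bash
python3 - <<'E'
from h import *
a=cam('scene')
u=[451.8,215.9]
for u in([451.8,215.9],[452.5,197.]):
    d=a[2]@np.linalg.inv(a[1])@[*u,1]; X=a[3]+d*(.540-a[3][0])/d[0]; print(X.round(4),np.degrees(np.arctan2(X[2]-.118,X[1]-.2275)))
im=np.zeros((600,800,3),np.uint8)
im[:]=cv2.resize(a[0][170:320,180:480],(800,600)[:2],interpolation=2) if 0 else 0
im[:400]=cv2.resize(a[0][180:320,180:460],(800,400),interpolation=2)
save((im,),'fin.png'); s=manip.get_state(); print(s['time'],s['position'],s['wrist_force'])
E
```

```text
[0.54   0.3036 0.0979] -14.827823534295362
[0.54   0.2875 0.1776] 44.80287666177239
16.2333 [0.54943989 0.54301427 0.27765884] [ 0.58106549 -0.64310436  0.76904433]
```

View pics/fin.png

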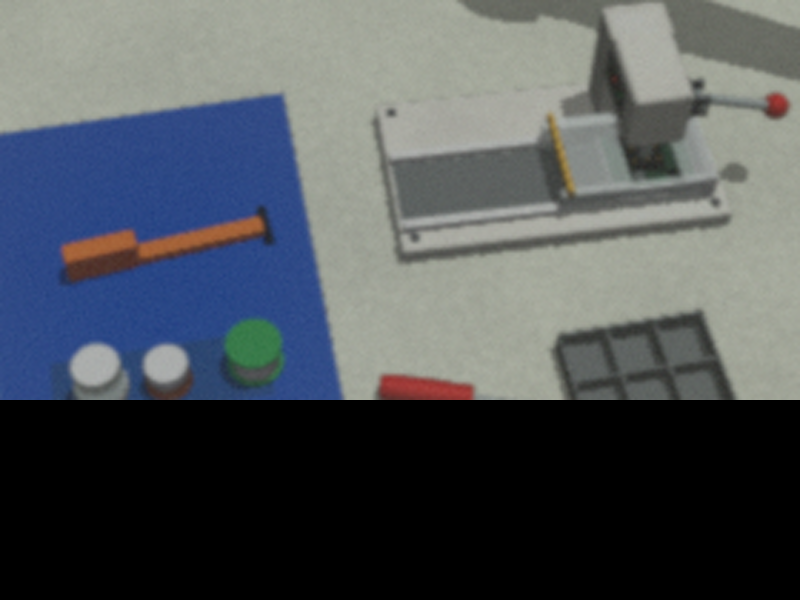

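The final view shows the stick flat on the mat at crop (165,243), the lever lowered with its knob at (776,104), the board under the head at (650,160), and the jars, spool, tray and screwdriver undisturbed.

```bash
python3 -c "
from plant import manip
print(manip.hand_in())"
```

```text
the job is handed in; nothing more can be done
None
```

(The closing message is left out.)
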